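# Shut the switch box and present its opened dial padlock

## Task

Lock-out job: press the sprung orange cover of the grey switch box down until its catch clicks and holds it shut by itself. Then turn the black dial ring of the brass padlock, which stands in its stand, click by click until the white line on the ring meets the red mark on the lock; leave the dial there, take the shackle by its bow and pull it up to its stop so that the lock opens. Carry the open lock, hanging upright from its shackle, over the shut box and finish while holding it there, still and clear of everything; leave the other things on the bench alone.

Things in the scene. Friction and masses are not known exactly. Their poses are not given: they have to be found in the camera images.
- switch_box: grey open-topped switch box, 100 (x) x 110 (y) x 50 mm, fixed to the bench; origin at the centre of its underside, z up; the orange cover hinges on its far (+x) edge, the catch is at the middle of its front (-x) face, and a wire staple for a padlock stands out 20 mm from that face at y = +36 mm
- cover (a joint): hinge of the orange cover of the switch box, rad: 0 = shut and level (its top is then 57 mm above the bench), grows as it opens; it stands half open at the start, and a weak spring lifts it to about 0.3 or more unless it is pressed down fully to 0, where the catch snaps with about 6 to 10 N on the black pad and holds it
- cover_pad (a point): point on the top face of the cover in the middle of its black pressing pad (26 x 40 mm), on the centre line of the cover, 83 mm from the hinge axis and 5 mm above the level of that axis when shut
- cover_hinge (a point): midpoint of the hinge axis of the cover (the axis runs along the box's y), 48 mm behind the box's centre and 52 mm above the bench
- lock_stand: black block, 64 x 64 x 30 mm, on a 84 x 50 x 4 mm foot, fixed; origin: centre of its underside; its 39 mm square socket (floor at 12.5 mm) keeps the padlock from turning, which lifts straight up out. In the arm's way: a fixed microscope 0.46 m high (about x 0.17 to 0.43, y -0.42 to -0.05) and, overhead, a lamp batten along the line x + y = 0.46, underside about 0.78 m up
- padlock: brass dial padlock, loose, about 0.4 kg, standing in the stand; origin at the centre of the underside of its 36 x 36 x 36 mm square body, z up; above that the black dial ring (37 to 53 mm), a steel cap (33 mm wide, to 57 mm), then the shackle; red index marks on the front (-x) face and on the front of the cap
- dial (a joint): angle of the dial ring, rad, 0 = white line at the red mark, the only position where the shackle is free (within about 0.12 either way); positive = turned counterclockwise seen from above, so a positive value is undone clockwise; it clicks into a notch every 0.52 rad (30 degrees), needs under 0.15 N m and stays where it is left; grows from -3 to 3
- dial_mid (a point): centre of the dial ring, on its axis at half height; the knurled ring is 49 mm in diameter and 16 mm high, and the stand's top is about 20 mm below its underside; the shackle stands up inside the grip of the fingers
- shackle (a joint): lift of the shackle out of the lock, m: 0 = closed, 0.016 = pulled up to its stop (open); it slides with under 1 N when the dial is at 0, is blocked after 2 mm otherwise, and falls shut when let go
- shackle_bow (a point): middle of the straight top bar of the steel shackle (axis of the bar), which runs 14 mm straight along the padlock's y; bar 8 mm thick, shackle 30 mm wide over its legs, the bar's axis 30 mm above the steel cap when closed (42 mm above dial_mid)
- solder_spool_b: bystander: blue spool, 54 mm across, 36 mm high
- flux_tin: bystander: yellow round tin, 47 mm across, 22 mm high
Things that resemble listed ones, but are neither listed nor needed, are in the scene too. What is shaped like the padlock but blue is not meant.

How it is judged:
By the outcome, as a careful person would: the job done as asked, in the order asked, and still so for the second after the job is handed in, while the arm keeps its last pose, push and grip.
It also fails if it takes over 70 s, if anything falls off the work surface, if the arm or the gripper's body presses on something with over 40 N, if the wrist force passes 120 N, or if a joint passes its speed limit or range.

## Robot

A 6-joint arm with a two-finger parallel gripper is mounted at the origin on the work surface; the furniture and walls round the work are solid. World frame = base frame: x ahead of the robot, y to its left, z up, the work surface at z = 0. Lengths are in m, angles in rad, forces in N, time in s.
With the tool pointing down it reaches from about 0.3 to 0.775 m from the base axis. Payload 14.6 kg.
Tool frame: the origin (TCP) lies on the mounting face of the last link; the fingertips stand 199 mm ahead of it and the grasp point (between the pads) lies 180 mm ahead of it; z points along the fingers, y is the line along which they close (so a half turn about z gives the same grasp; the last joint's range is limited). The gripper opens to 94 mm and grips with 3 to 60 N. Pads are 16 mm wide; open, the fingers measure 119 mm over their backs; the gripper's body (75 mm by 177 mm) begins 78 mm behind the grasp point.
Start: joints at [-1.4, 0.3, 1.521, -0, 1.321, -0.067], TCP at [0.13, -0.535, 0.405] pointing down, gripper open.
Joint ranges: [-3.03, 3.03], [-0.79, 2.21], [0.23, 2.52], [-1.04, 4.18], [0, 3.07], [-2.55, 2.55]. Speed limits (rad/s): [2.22, 2.22, 2.57, 3.14, 3.14, 3.14].

## Interface

Orientations are given as [roll, pitch, yaw] about the fixed x, y, z axes, in that order (R = Rz(yaw) Ry(pitch) Rx(roll)).
In Python, from station import telemetry, cams, workorder, finder gives the robot as it stands.
- The arm moves only by the tool jog_arm, never from a script. Its argument "rows" is a list of rows, each an object with "gripper": the finger opening in m, from 0 to 0.094; "slide": the shift along the tool's x, y, z in m, a list of three; "spin": the turn about the tool's z in rad. In form: [{"gripper": gripper, "slide": [tx, ty, tz], "spin": spin}, ...]. A call has 1 to 8 rows; each row is the pose to reach, as a shift and turn from the pose commanded when the call began, along the tool's axes at that moment; what a row does not reach only later rows make up. A row lasts 1/10 s, in which the tool goes at most 50 mm and 8.59 degrees, less where a joint would pass 70% of its speed; a pose out of reach is approached as far as the arm can. A call with a gripper value outside its range is refused whole. The fingers move at their own pace and stop on an object; "squeeze" is the grip in N (left out, the last holds). Time passes only in rows, so rows that repeat a pose let the fingers close. It gives the time, the measured TCP pose, the force, the opening and the grip force at its end, in the units of the state.
- telemetry.get_obs(): the state, without advancing time (a new reading comes with each control period).
- cams.camera(name): name is "side" or "top" or "wrist"; returns (picture, depth): 400x640x3 uint8, red, green, blue; 400x640 float32, m along the optical axis (not along the pixel's ray), 0 where there is no reading.
- cams.camera_info(name): a dict with "camera_matrix" (3x3 intrinsics, pixels), "R" (3x3) and "t" (3): a world point X has camera coordinates R X + t; the wrist camera has in their place "tool_from_camera" (4x4, takes a point from camera to tool coordinates, whose origin is the TCP and whose axes are the flange's). Camera axes: x right, y down, z forward; pixel columns grow to the right and rows downward; lengths in m; the calibration is good to about 2 mm. A picture is of the moment at which its call begins: read the wrist's pose just before it. camera_info takes no time and is no camera call.
- workorder.hand_in(): hands the job in; it is judged then, once.
Trained networks look in the newest picture that a camera, given by its name, has taken for a name from the list of things; names that differ only in an ending like _2 or _b are one class to them, and where a whole thing is asked for, a point or a joint stands for the part that bears it (a point fixed in the world has none). Each returns a list of dicts, best first, with "confidence" (0 to 1); they miss things now and then, are a little off and sometimes report something else, mostly with a low value. They report only what shows in the picture. A call takes as long as a camera call. They do not tell look-alikes from the thing itself.
- finder.find_in(target, camera): "point" ([x, y, z] in m, in world coordinates, good to about 4 mm: the middle of the surface that is visible of it).
- finder.masks_of(target, camera): "region" (400x640 bool, what is visible of it).
The state is a dict: "time_s": time; "qpos": joint angles; "joint_vel": joint speeds; "tau": joint torques, N m; "ee_pos": TCP position; "eef_rot": TCP orientation; "force": force on the tool from outside, world axes, zero at the start; "moment": the same for the moment, N m; "grip_width": finger opening in m; "grip_force": force on a finger pad.
Only numpy, scipy, OpenCV 4.12 (cv2) and the standard library are available. Lean on these libraries where they do the work, as an engineer would, in place of code of your own. Each camera call takes 0.05 s, during which the arm holds its last target. There are 200 camera calls.

## Working session

There is one attempt and no reset: what is moved stays moved. The work goes in short steps, Python scripts to look and compute and a tool call to move; the robot and the scene stay as the last step left them, time stands still between calls to the robot, and variables do not carry over. Pictures are saved under pics/ and viewed, at most 10 in all, crops included, and the job is handed in when it is done.

Besides the shell and the picture viewer there is one more tool, called after ">>>" as name(argument=value, ...), one argument or row to a line, values as JSON. jog_arm: Moves the arm, as the interface text tells. Its arguments: {"type":"object","properties":{"rows":{"type":"array","items":{"type":"object","properties":{"gripper":{"type":"number"},"slide":{"type":"array","items":{"type":"number"}},"spin":{"type":"number"}}}},"squeeze":{"type":"number"}},"required":["rows"]}

```bash
ls; mkdir -p pics; cat > h.py <<'E'
import numpy as np,cv2
from station import telemetry,cams,workorder,finder
from scipy.spatial.transform import Rotation as Ro
def tcp():
    o=telemetry.get_obs();return Ro.from_euler('xyz',o['eef_rot']).as_matrix(),np.array(o['ee_pos'])
def snap(n):
    R,p=tcp();im,d=cams.camera(n);I=cams.camera_info(n);K=np.array(I['camera_matrix'])
    if n=='wrist':
        T=np.array(I['tool_from_camera']);Rw=R@T[:3,:3];tw=R@T[:3,3]+p
    else:
        Rw=np.array(I['R']).T;tw=-Rw@np.array(I['t'])
    v,u=np.indices(d.shape);c=np.stack([(u-K[0,2])/K[0,0]*d,(v-K[1,2])/K[1,1]*d,d],-1)
    X=c@Rw.T+tw;X[d==0]=np.nan
    return im,d,X,K,Rw,tw
def save(im,f): cv2.imwrite('pics/'+f,im[...,::-1])
E
python3 - <<'E'
from h import *
for n in('top','side'):
    im,d,X,K,Rw,tw=snap(n);save(im,n+'1.png');print(n,tw.round(3),Rw[:,2].round(2))
    for t in('switch_box','cover','cover_pad','lock_stand','padlock','dial','shackle','solder_spool_b','flux_tin'):
        print(t,[(np.round(r['point'],3),round(r['confidence'],2)) for r in finder.find_in(t,n)][:3])
o=telemetry.get_obs();print(o['time_s'],o['eef_rot'],o['force'])
E
```

```text
pics
top [ 0.21  -0.086  1.267] [ 0.26  0.11 -0.96]
switch_box [(array([0.502, 0.082, 0.051]), 0.94)]
cover [(array([0.518, 0.081, 0.11 ]), 0.55)]
cover_pad [(array([0.521, 0.084, 0.108]), 0.97)]
lock_stand [(array([ 0.538, -0.127,  0.029]), 0.91)]
padlock [(array([ 0.564, -0.136,  0.066]), 0.7), (array([0.379, 0.139, 0.055]), 0.57)]
dial [(array([0.377, 0.141, 0.051]), 0.73), (array([ 0.553, -0.135,  0.065]), 0.64)]
shackle [(array([ 0.564, -0.132,  0.098]), 0.47), (array([0.384, 0.144, 0.084]), 0.46)]
solder_spool_b [(array([ 0.681, -0.014,  0.035]), 0.57), (array([ 0.564, -0.131,  0.067]), 0.2)]
flux_tin [(array([0.403, 0.259, 0.021]), 0.7)]
side [ 0.367 -0.736  0.526] [ 0.18  0.86 -0.48]
switch_box [(array([0.513, 0.055, 0.04 ]), 0.62), (array([0.522, 0.07 , 0.104]), 0.41)]
cover []
cover_pad [(array([0.52 , 0.068, 0.102]), 0.78)]
lock_stand [(array([ 0.547, -0.158,  0.02 ]), 0.97)]
padlock [(array([ 0.56 , -0.15 ,  0.067]), 0.88)]
dial [(array([ 0.554, -0.147,  0.065]), 0.81)]
shackle [(array([ 0.564, -0.143,  0.089]), 0.68), (array([ 0.556, -0.149,  0.067]), 0.59)]
solder_spool_b [(array([ 0.67 , -0.027,  0.03 ]), 0.91)]
flux_tin []
1.0 [3.14156156e+00 1.76258769e-06 2.37792984e-01] [ 0.08770371 -0.58102057 -0.38329691]
```

View pics/top1.png

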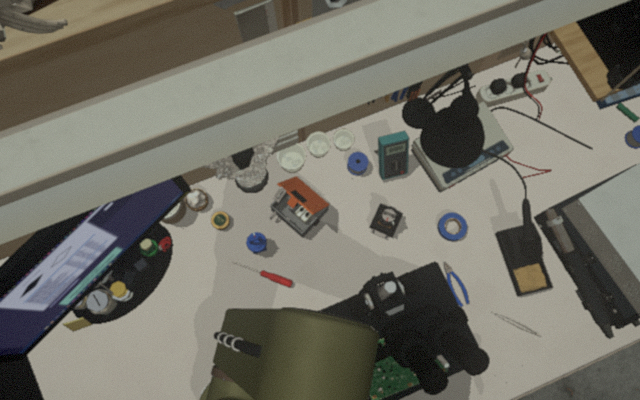

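View pics/side1.png

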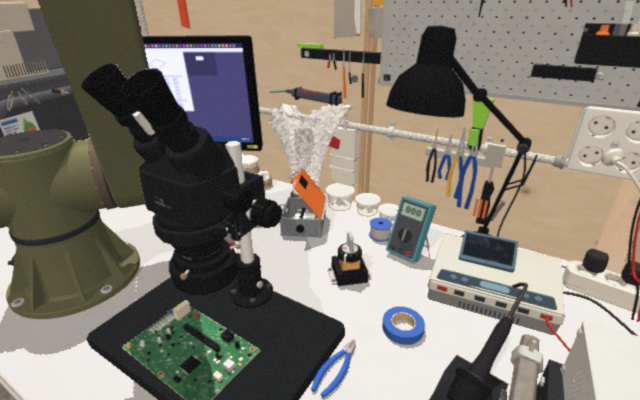

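The top view shows the box with its cover half open at (300,205), the stand with the padlock at (386,220) and the blue look-alike at (257,242). In the side view the microscope is the tall obstacle at about (190,180).

```bash
python3 - <<'E'
from h import *
im,d,X,K,Rw,tw=snap('top');np.save('X.npy',X);np.save('im.npy',im)
for t in('switch_box','cover','lock_stand','padlock'):
    for r in finder.masks_of(t,'top')[:1]:
        P=X[r['region']];P=P[~np.isnan(P[:,0])]
        rc=cv2.minAreaRect(P[:,:2].astype(np.float32));print(t,round(r['confidence'],2),len(P),rc,np.percentile(P[:,2],[2,50,98]).round(3))
hsv=cv2.cvtColor(im,cv2.COLOR_RGB2HSV)
m=(hsv[...,0]<14)&(hsv[...,1]>150)&(hsv[...,2]>90);m[:, :260]=0;m[:,345:]=0;m[250:]=0
P=X[m];P=P[~np.isnan(P[:,0])&(P[:,2]>.04)]
c=P.mean(0);n=np.linalg.svd(P-c)[2][2];n*=np.sign(n[2]);print('cover',len(P),c.round(3),n.round(3),np.arccos(n[2]),np.degrees(np.arctan2(n[1],n[0])))
# microscope & lamp tall
def tall(a,b,c_,e,z):
  for n in('top','side'):
    Y=X if n=='top' else XS
    s=(Y[...,0]>a)&(Y[...,0]<b)&(Y[...,1]>c_)&(Y[...,1]<e)&(Y[...,2]>z)
    Q=Y[s]; 
    if len(Q): print(n,z,len(Q),Q.min(0).round(2),Q.max(0).round(2))
XS=snap('side')[2]
for z in(.1,.2,.3,.35,.4,.44):tall(.12,.5,-.45,-.03,z)
tall(.5,1.1,-.4,.3,.15);tall(.5,1.,-.5,.3,.3);tall(.1,.9,.0,.6,.13)
E
```

```text
switch_box 0.67 273 ((0.4039284288883209, 0.2563154697418213), (0.044193334877491, 0.04550502076745033), 38.046749114990234) [0.008 0.023 0.028]
cover 0.57 1039 ((0.5221014022827148, 0.09462186694145203), (0.14979055523872375, 0.09984338283538818), 63.698299407958984) [0.038 0.109 0.139]
lock_stand 0.76 406 ((0.5581345558166504, -0.1336747407913208), (0.06419885903596878, 0.07378513365983963), 87.98173522949219) [0.002 0.03  0.056]
padlock 0.78 309 ((0.38153693079948425, 0.1422540694475174), (0.045821983367204666, 0.044578127562999725), 24.15524673461914) [0.034 0.056 0.093]
cover 537 [0.52  0.074 0.106] [ 0.715 -0.247  0.654] 0.8585836368644195 -19.071279922285882
top 0.1 23870 [ 0.13 -0.34  0.1 ] [ 0.5  -0.03  0.89]
side 0.1 31447 [ 0.12 -0.34  0.1 ] [ 0.42 -0.03  0.52]
top 0.2 23804 [ 0.13 -0.34  0.2 ] [ 0.5  -0.03  0.89]
side 0.2 27944 [ 0.12 -0.34  0.2 ] [ 0.42 -0.03  0.52]
top 0.3 21613 [ 0.13 -0.34  0.3 ] [ 0.5  -0.03  0.89]
side 0.3 20428 [ 0.13 -0.34  0.3 ] [ 0.38 -0.03  0.52]
top 0.35 20446 [ 0.13 -0.34  0.35] [ 0.5  -0.03  0.89]
side 0.35 14912 [ 0.13 -0.34  0.35] [ 0.35 -0.03  0.52]
top 0.4 18114 [ 0.13 -0.34  0.4 ] [ 0.5  -0.03  0.89]
side 0.4 11113 [ 0.14 -0.34  0.4 ] [ 0.32 -0.03  0.52]
top 0.44 16774 [ 0.13 -0.34  0.44] [ 0.5  -0.03  0.89]
side 0.44 7618 [ 0.14 -0.34  0.44] [ 0.31 -0.03  0.52]
top 0.15 20009 [ 0.5  -0.4   0.15] [1.1  0.3  0.89]
side 0.15 60495 [ 0.5  -0.33  0.15] [1.1  0.3  0.51]
top 0.3 18118 [ 0.5 -0.5  0.3] [1.   0.3  0.89]
side 0.3 35510 [ 0.53 -0.26  0.3 ] [1.   0.3  0.51]
top 0.13 72787 [0.1  0.   0.13] [0.81 0.52 0.97]
side 0.13 39396 [0.1  0.   0.13] [0.85 0.6  0.51]
```

```bash
cat >> h.py <<'E'
def go(p,yaw=None):
    "slide+spin from the present pose to TCP p (world), tool-x yaw"
    R,q=tcp();s=R.T@(np.array(p)-q);y=np.arctan2(R[1,0],R[0,0])
    print('slide',s.round(4),'spin',None if yaw is None else round(-((yaw-y+np.pi)%(2*np.pi)-np.pi),3))
E
python3 - <<'E'
from h import *
XS=snap('side')[2];X=np.load('X.npy')
for v,u in((90,430),(60,440),(110,400),(110,455),(180,410)):print('side',u,v,XS[v,u].round(3))
for v,u in((130,450),(110,415),(90,465),(155,440),(140,393),(165,390),(100,300)):print('top',u,v,X[v,u].round(3))
# microscope footprint per height from both, x<.45
Y=np.concatenate([XS.reshape(-1,3),X.reshape(-1,3)]);Y=Y[(Y[:,0]>.1)&(Y[:,0]<.5)&(Y[:,1]>-.45)&(Y[:,1]<.0)]
for z in np.arange(.05,.6,.05):
    Q=Y[(Y[:,2]>z)&(Y[:,2]<z+.05)]
    if len(Q)>20:print(z.round(2),len(Q),np.percentile(Q,1,0).round(2),np.percentile(Q,99,0).round(2))
for p in((.13,-.535,.5),(.45,-.5,.5),(.58,-.35,.5),(.6,-.1,.45)):go(p,.238)
E
```

```text
side 430 90 [ 0.645 -0.23   0.399]
side 440 60 [ 0.67  -0.202  0.434]
side 400 110 [ 0.61  -0.211  0.367]
side 455 110 [ 0.683 -0.241  0.37 ]
side 410 180 [0.782 0.063 0.102]
top 450 130 [ 0.649 -0.169  0.428]
top 415 110 [ 0.876 -0.103  0.032]
top 465 90 [ 0.763 -0.175  0.384]
top 440 155 [ 0.612 -0.171  0.392]
top 393 140 [ 0.726 -0.079  0.132]
top 390 165 [ 0.689 -0.094  0.065]
top 300 100 [0.399 0.006 0.862]
0.05 535 [ 0.23 -0.21  0.05] [ 0.38 -0.17  0.1 ]
0.1 491 [ 0.34 -0.19  0.1 ] [ 0.38 -0.15  0.15]
0.15 3301 [ 0.11 -0.31  0.15] [ 0.37 -0.02  0.2 ]
0.2 4431 [ 0.1  -0.31  0.2 ] [ 0.42 -0.04  0.25]
0.25 5851 [ 0.1  -0.32  0.25] [ 0.39 -0.02  0.3 ]
0.3 6703 [ 0.14 -0.32  0.3 ] [ 0.37 -0.07  0.35]
0.35 6134 [ 0.14 -0.32  0.35] [ 0.34 -0.09  0.4 ]
0.4 7140 [ 0.14 -0.34  0.4 ] [ 0.31 -0.1   0.45]
0.45 4503 [ 0.14 -0.33  0.45] [ 0.3  -0.08  0.5 ]
0.5 1844 [ 0.13 -0.14  0.5 ] [ 0.25 -0.    0.55]
0.55 496 [ 0.13 -0.02  0.55] [ 0.23 -0.    0.6 ]
slide [ 0.0003  0.0006 -0.0954] spin -0.0
slide [ 0.3195  0.042  -0.0954] spin -0.0
slide [ 0.4812 -0.0732 -0.0953] spin -0.0
slide [ 0.5596 -0.3114 -0.0453] spin -0.0
```

```bash
python3 - <<'E'
from h import *
XS=snap('side')[2];X=np.load('X.npy')
Y=np.concatenate([XS.reshape(-1,3),X.reshape(-1,3)]);Y=Y[(Y[:,0]>.45)&(Y[:,0]<.9)&(Y[:,1]>-.45)&(Y[:,1]<.2)]
for z in np.arange(.1,.75,.05):
    Q=Y[(Y[:,2]>z)&(Y[:,2]<z+.05)&(Y[:,0]<.8)]
    if len(Q)>10:print(z.round(2),len(Q),np.percentile(Q,1,0).round(2),np.percentile(Q,99,0).round(2), (Q[:,0]+Q[:,1]).min().round(2))
B=X[(X[...,2]>.7)&(X[...,2]<.95)];s=B[:,0]+B[:,1];print('batten',np.percentile(s,[1,99]),np.percentile(B[:,2],[1,50,99]))
for p in((.13,-.535,.55),(.42,-.43,.55),(.5,-.3,.55),(.5,-.1,.52)):go(p,.1)
E
```

```text
0.1 5722 [ 0.48 -0.45  0.1 ] [0.8  0.2  0.15] 0.19
0.15 2435 [0.51 0.01 0.15] [0.8 0.2 0.2] 0.32
0.2 2981 [0.48 0.03 0.2 ] [0.8  0.2  0.25] 0.66
0.25 1725 [0.49 0.05 0.25] [0.8 0.2 0.3] 0.67
0.3 1041 [ 0.62 -0.19  0.3 ] [0.8  0.2  0.35] 0.6
0.35 4930 [ 0.6  -0.24  0.35] [0.78 0.2  0.4 ] 0.39
0.4 5671 [ 0.62 -0.23  0.4 ] [0.76 0.2  0.45] 0.41
0.45 4181 [ 0.64 -0.2   0.45] [0.8 0.2 0.5] 0.46
0.5 1356 [0.64 0.02 0.5 ] [0.8  0.2  0.55] 0.81
0.55 1024 [0.64 0.09 0.55] [0.72 0.2  0.6 ] 0.78
0.6 169 [0.65 0.06 0.6 ] [0.7  0.2  0.62] 0.76
batten [0.37882716 0.58073679] [0.83868165 0.88245165 0.93760281]
slide [ 0.0003  0.0006 -0.1453] spin 0.138
slide [ 0.3069 -0.0331 -0.1453] spin 0.138
slide [ 0.4153 -0.1406 -0.1453] spin 0.138
slide [ 0.4624 -0.335  -0.1153] spin 0.138
```

>>> jog_arm(
  rows=[
    {"gripper":0.0,"slide":[0.02,0.0,-0.045],"spin":0.0},
    {"gripper":0.0,"slide":[0.06,0.0,-0.09],"spin":0.05},
    {"gripper":0.0,"slide":[0.1,0.0,-0.12],"spin":0.1},
    {"gripper":0.0,"slide":[0.14,-0.01,-0.145],"spin":0.138},
    {"gripper":0.0,"slide":[0.18,-0.015,-0.145],"spin":0.138},
    {"gripper":0.0,"slide":[0.22,-0.02,-0.145],"spin":0.138},
    {"gripper":0.0,"slide":[0.26,-0.025,-0.145],"spin":0.138},
    {"gripper":0.0,"slide":[0.307,-0.033,-0.145],"spin":0.138},
  ],
)

```text
time_s: 2.2
ee_pos: [0.4213, -0.4295, 0.5498]
eef_rot: [3.141, -0.0, 0.099]
force: [-0.4, -0.5, -0.0]
grip_width: 0.0334
grip_force: 0.0
```

```bash
python3 - <<'E'
from h import *
o=telemetry.get_obs();print(o['time_s'],o['qpos'],o['ee_pos'],o['force'])
for p in((.5,-.3,.55),(.5,-.1,.52),(.5,-0.05,.45)):go(p,.1)
E
```

```text
2.2 [-8.55934158e-01  3.64291596e-01  1.10727386e+00 -1.61220389e-04
  1.66975208e+00  6.15783799e-01] [ 0.42127159 -0.42950897  0.54976164] [-0.4408355  -0.45585909 -0.0451194 ]
slide [ 0.0912 -0.1211 -0.0003] spin -0.001
slide [ 0.1109 -0.3201  0.0297] spin -0.001
slide [ 0.1159 -0.3699  0.0996] spin -0.001
```

>>> jog_arm(
  rows=[
    {"gripper":0.0,"slide":[0.03,-0.035,0.0],"spin":0.0},
    {"gripper":0.0,"slide":[0.055,-0.075,0.0],"spin":0.0},
    {"gripper":0.0,"slide":[0.075,-0.12,0.0],"spin":0.0},
    {"gripper":0.0,"slide":[0.085,-0.165,0.0],"spin":0.0},
    {"gripper":0.0,"slide":[0.095,-0.21,0.0],"spin":0.0},
    {"gripper":0.0,"slide":[0.1,-0.255,0.01],"spin":0.0},
    {"gripper":0.0,"slide":[0.105,-0.3,0.03],"spin":0.0},
    {"gripper":0.0,"slide":[0.11,-0.34,0.05],"spin":0.0},
  ],
)

```text
time_s: 3.0
ee_pos: [0.4952, -0.0788, 0.4993]
eef_rot: [3.141, -0.001, 0.1]
force: [1.0, -0.3, -0.5]
grip_width: 0.0004
grip_force: 0.0
```

```bash
python3 - <<'E'
from h import *
im,d,X,K,Rw,tw=snap('wrist');save(im,'w1.png');np.save('Xw.npy',X)
o=telemetry.get_obs();print(o['time_s'],o['qpos'],o['ee_pos'],o['force'])
I=cams.camera_info('wrist');print(np.round(I['tool_from_camera'],3),K)
E
```

```text
3.05 [-2.23404164e-01  1.33952187e-01  1.51114670e+00  1.43762192e-03
  1.49997734e+00  1.24463457e+00] [ 0.49534801 -0.07490358  0.49615848] [ 0.47382802  2.55114017 -2.61490525]
[[-0.    -0.962 -0.272  0.079]
 [ 1.    -0.    -0.     0.   ]
 [ 0.    -0.272  0.962  0.019]
 [ 0.     0.     0.     1.   ]] [[336.93542839   0.         317.94460309]
 [  0.         336.93542839 201.74151858]
 [  0.           0.           1.        ]]
```

View pics/w1.png

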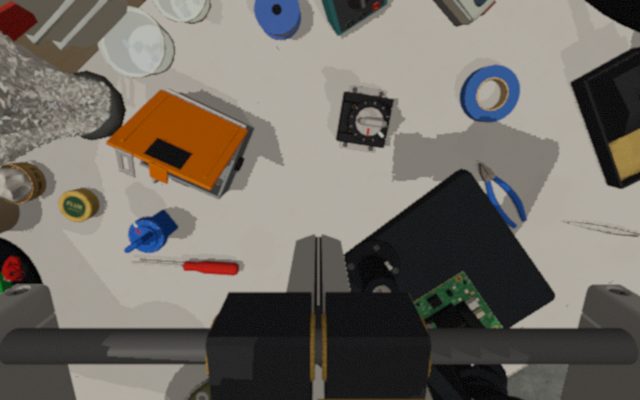

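The wrist view shows the orange cover at (180,140) with its pad at (168,152), the padlock in its stand at (366,122), and the blue lock at (150,232).

```bash
python3 - <<'E'
from h import *
im,d,X,K,Rw,tw=snap('wrist');save(cv2.resize(im[80:165,320:410],None,fx=6,fy=6,interpolation=cv2.INTER_CUBIC),'w2.png')
hsv=cv2.cvtColor(im,cv2.COLOR_RGB2HSV)
m=(hsv[...,0]<16)&(hsv[...,1]>180)&(hsv[...,2]>120);m[:80]=0;m[205:]=0;m[:,:100]=0;m[:,260:]=0
m=cv2.morphologyEx(m.astype(np.uint8),cv2.MORPH_OPEN,np.ones((5,5)))>0
P=X[m];P=P[~np.isnan(P[:,0])]
c=np.median(P,0)
for _ in range(3):
    n=np.linalg.svd(P-P.mean(0),full_matrices=False)[2][2];P=P[abs((P-P.mean(0))@n)<.004]
n*=np.sign(n[2]);th=np.arccos(n[2]);psi=np.arctan2(n[1],n[0]);print('cover',len(P),th,np.degrees(psi))
e=np.array([np.cos(psi),np.sin(psi),0]);y=np.array([-e[1],e[0],0]);s=np.cross(y,n);s*=np.sign(s@e)
q=(P-P.mean(0));u=q@s;w=q@y;print('ext',np.percentile(u,[1,99]),np.percentile(w,[1,99]))
pad=X[[150,152,154],[166,168,170]];print(pad.round(4)); p=pad[1]
h=p+.083*s-.005*n if s[2]<0 else p-.083*s-.005*n
print('s',s.round(3),'hinge',h.round(4)); print('box centre',(h-.048*e).round(4))
s=(X[...,2]>.025)&(X[...,2]<.034)&(abs(X[...,0]-.558)<.06)&(abs(X[...,1]+.134)<.06)
print('stand',s.sum(),cv2.minAreaRect(X[s][:,:2].astype(np.float32)))
s=(X[...,2]>.05)&(X[...,2]<.1)&(abs(X[...,0]-.558)<.06)&(abs(X[...,1]+.134)<.06);print('lock',cv2.minAreaRect(X[s][:,:2].astype(np.float32)),X[s][:,2].max(),X[s].mean(0))
for t in('cover_pad','dial','shackle_bow','padlock','cover_hinge'):
    print(t,[(np.round(r['point'],4),round(r['confidence'],2)) for r in finder.find_in(t,'wrist')][:2])
E
```

```text
cover 6239 0.926230214917412 -19.71186870787348
ext [-0.04882809  0.04733098] [-0.05549369  0.05382044]
[[0.5132 0.0879 0.123 ]
 [0.5115 0.0851 0.1246]
 [0.5096 0.0832 0.1244]]
s [ 0.566 -0.203 -0.799] hinge [0.5547 0.0697 0.0552]
box centre [0.5095 0.0859 0.0552]
stand 1072 ((0.5640900731086731, -0.13254447281360626), (0.0641954094171524, 0.06383407115936279), 87.05708312988281)
lock ((0.564447283744812, -0.13202893733978271), (0.049173660576343536, 0.04953426867723465), 23.069263458251953) 0.09994698049879103 [ 0.56479037 -0.13050668  0.06840999]
cover_pad [(array([0.5244, 0.0807, 0.1077]), 0.63)]
dial [(array([0.3971, 0.1341, 0.0543]), 0.82), (array([ 0.569 , -0.1274,  0.0659]), 0.7)]
shackle_bow [(array([0.5232, 0.0769, 0.099 ]), 0.72), (array([0.3928, 0.1357, 0.0865]), 0.7)]
padlock [(array([ 0.5689, -0.1327,  0.0677]), 0.9), (array([0.3928, 0.1363, 0.0578]), 0.88)]
cover_hinge [(array([0.5229, 0.0808, 0.1077]), 0.97)]
```

View pics/w2.png

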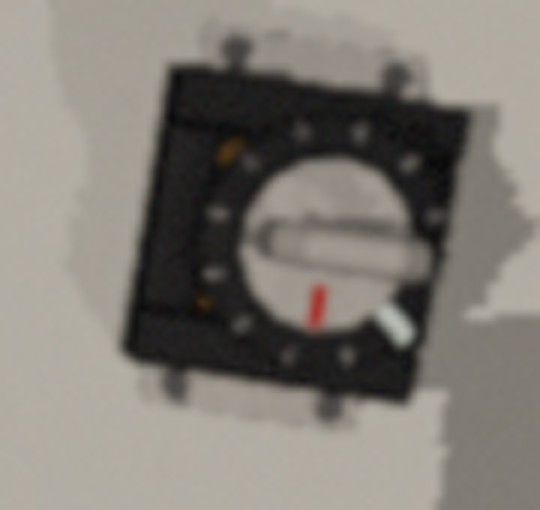

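The enlarged padlock shows the red mark at about (318,307) and the white line at (397,325) around a ring centre of (325,243). The white line is roughly 50° counterclockwise of the mark, and I'll measure it more exactly.

```bash
cat >> h.py <<'E'
def ray(u,v,z,K,Rw,tw):
    r=Rw@np.linalg.solve(K,[u,v,1.]);return tw+r*(z-tw[2])/r[2]
E
python3 - <<'E'
from h import *
im,d,X,K,Rw,tw=snap('wrist');print(tcp()[1])
f=lambda a,b,z:ray(320+a/6-.4,80+b/6-.4,z,K,Rw,tw)[:2]
zr=.0125+.053
c=np.mean([f(a,b,zr) for a,b in((303,132),(348,355),(360,132),(290,355),(410,162),(242,322))],0)
w=f(397,325,zr)-c;print('ring c',c,'white',np.degrees(np.arctan2(w[1],w[0]))%360,np.hypot(*w))
zc=.0125+.057;a,b=f(320,290,zc),f(314,325,zc)
for r in(a,b,(a+b)/2):
  r=r-c;print('red',np.degrees(np.arctan2(r[1],r[0]))%360,np.hypot(*r))
for a,b in((348,355),(290,355),(303,132),(242,322)):
  r=f(a,b,zr)-c;print('dot',np.degrees(np.arctan2(r[1],r[0]))%360,np.hypot(*r))
r=f(425,258,.1)-f(268,238,.1);print('bow',np.degrees(np.arctan2(r[1],r[0]))%180)
E
```

```text
[ 0.49573344 -0.08190183  0.500141  ]
ring c [ 0.56578965 -0.1425667 ] white 229.4908147358219 0.021999037725798882
red 177.3029174062257 0.008794369899948426
red 177.68479445675155 0.015711677546695297
red 177.54775222070214 0.012252961105871388
dot 200.0586994446151 0.022561250187820583
dot 169.90053440344252 0.0227001113216004
dot 19.536646571533396 0.02220375741599605
dot 139.06993318918717 0.022203307748446494
bow 88.60659701763359
```

```bash
cat > m.py <<'E'
from h import *
im,d,X,K,Rw,tw=snap('wrist');print(tcp()[1],telemetry.get_obs()['joint_vel'])
hsv=cv2.cvtColor(im,cv2.COLOR_RGB2HSV)
m=(hsv[...,0]<16)&(hsv[...,1]>180)&(hsv[...,2]>120);m[:80]=0;m[205:]=0;m[:,:100]=0;m[:,260:]=0
m=cv2.morphologyEx(m.astype(np.uint8),cv2.MORPH_OPEN,np.ones((5,5)))>0
P=X[m];P=P[~np.isnan(P[:,0])]
for _ in range(3):
    n=np.linalg.svd(P-P.mean(0),full_matrices=False)[2][2];P=P[abs((P-P.mean(0))@n)<.004]
n*=np.sign(n[2]);th=np.arccos(n[2]);psi=np.arctan2(n[1],n[0]);print('cover',len(P),P.mean(0),th,np.degrees(psi))
dark=(hsv[...,2]<70)&(cv2.dilate(m.astype(np.uint8),np.ones((25,25)))>0)
Q=X[dark];Q=Q[abs((Q-P.mean(0))@n)<.006];k=Q.mean(0);print('pad',len(Q),k)
e=np.array([np.cos(psi),np.sin(psi),0]);y=np.array([-e[1],e[0],0]);s=np.cross(y,n);s*=np.sign(s@e)
h=k+.083*s-.005*n;print('hinge',h.round(4),'box',(h-.048*e).round(4),'pad shut',(h-.083*e).round(4))
g=(X[...,2]>.025)&(X[...,2]<.034)&(abs(X[...,0]-.56)<.06)&(abs(X[...,1]+.134)<.06)
print('stand',g.sum(),cv2.minAreaRect(X[g][:,:2].astype(np.float32)))
g=(X[...,2]>.05)&(X[...,2]<.1)&(abs(X[...,0]-.56)<.06)&(abs(X[...,1]+.134)<.06);print('lock',cv2.minAreaRect(X[g][:,:2].astype(np.float32)),X[g][:,2].max())
E
python3 m.py
```

```text
[ 0.4957194  -0.08186388  0.50000907] [ 0.00137479  0.00016208  0.00425855  0.00271384 -0.000857    0.00031983]
cover 6131 [0.52942533 0.07604518 0.0968832 ] 0.9262332079521398 -19.716484359165243
pad 701 [0.51133009 0.08227369 0.12320344]
hinge [0.5545 0.0668 0.0539] box [0.5093 0.083  0.0539] pad shut [0.4764 0.0948 0.0539]
stand 1062 ((0.5641363263130188, -0.13247472047805786), (0.06411664932966232, 0.06394906342029572), 87.0425033569336)
lock ((0.5644686222076416, -0.1321333944797516), (0.04957812651991844, 0.04986182227730751), 63.553504943847656) 0.09986091198897012
```

```bash
python3 - <<'E'
from h import *
im,d,X,K,Rw,tw=snap('wrist')
Y=X.reshape(-1,3);Y=np.concatenate([Y,np.load('X.npy').reshape(-1,3)])
g=Y[(Y[:,2]>.14)&(Y[:,2]<.42)&(Y[:,0]>.3)&(Y[:,0]<.75)&(Y[:,1]>.02)&(Y[:,1]<.4)]
for a in np.arange(.3,.75,.05):
    q=g[(g[:,0]>a)&(g[:,0]<a+.05)]
    if len(q)>5:print(a.round(2),len(q),q.min(0).round(2),q.max(0).round(2))
psi=np.radians(-19.5);e=np.array([np.cos(psi),np.sin(psi),0]);z=np.array([0,0,1]);h=np.array([.5545,.0668,.052])
R,p=tcp()
for t in(1.15,.93,.75,.6,.45,.3,.15,0,-.04):
    q=h+.083*(-np.cos(t)*e+np.sin(t)*z)+.005*(np.sin(t)*e+np.cos(t)*z)+.199*z
    print(t,q.round(3),end=' ');go(q,psi)
E
```

```text
0.3 1069 [0.3  0.34 0.14] [0.35 0.37 0.39]
0.35 703 [0.35 0.33 0.14] [0.4  0.35 0.33]
0.4 279 [0.4  0.32 0.14] [0.43 0.33 0.27]
0.45 506 [0.45 0.03 0.14] [0.5  0.29 0.26]
0.5 2228 [0.5  0.09 0.14] [0.55 0.29 0.26]
0.55 2610 [0.55 0.15 0.14] [0.6  0.22 0.26]
0.6 1793 [0.6  0.15 0.14] [0.65 0.2  0.19]
0.65 8 [0.65 0.15 0.14] [0.66 0.16 0.14]
1.15 [0.527 0.077 0.329] slide [ 0.0465 -0.1545  0.1711] spin 0.439
0.93 [0.512 0.082 0.321] slide [ 0.0317 -0.1614  0.1794] spin 0.439
0.75 [0.5   0.086 0.311] slide [ 0.0211 -0.1664  0.1887] spin 0.439
0.6 [0.493 0.089 0.302] slide [ 0.0136 -0.17    0.1979] spin 0.439
0.45 [0.486 0.091 0.292] slide [ 0.0073 -0.1729  0.2083] spin 0.439
0.3 [0.481 0.093 0.28 ] slide [ 0.0026 -0.1751  0.2196] spin 0.439
0.15 [0.478 0.094 0.268] slide [-0.0006 -0.1766  0.2315] spin 0.439
0 [0.476 0.095 0.256] slide [-0.0021 -0.1773  0.2439] spin 0.439
-0.04 [0.476 0.095 0.253] slide [-0.0023 -0.1774  0.2472] spin 0.439
```

>>> jog_arm(
  rows=[
    {"gripper":0.0,"slide":[0.005,-0.02,0.0],"spin":-0.14},
    {"gripper":0.0,"slide":[0.01,-0.04,0.02],"spin":-0.28},
    {"gripper":0.0,"slide":[0.02,-0.06,0.04],"spin":-0.42},
    {"gripper":0.0,"slide":[0.025,-0.08,0.06],"spin":-0.56},
    {"gripper":0.0,"slide":[0.03,-0.1,0.08],"spin":-0.7},
    {"gripper":0.0,"slide":[0.035,-0.12,0.1],"spin":-0.84},
    {"gripper":0.0,"slide":[0.04,-0.14,0.12],"spin":-0.98},
    {"gripper":0.0,"slide":[0.043,-0.155,0.13],"spin":-1.13},
  ],
)

```text
time_s: 4.3
ee_pos: [0.5232, 0.0782, 0.368]
eef_rot: [-3.14, 0.001, 1.235]
force: [1.2, -0.5, 0.7]
grip_width: 0.0004
grip_force: 0.0
```

>>> jog_arm(
  rows=[
    {"gripper":0.0,"slide":[0.0,0.0,0.0],"spin":0.0},
    {"gripper":0.0,"slide":[0.0,0.0,0.0],"spin":0.0},
  ],
)

```text
time_s: 4.5
ee_pos: [0.5233, 0.0771, 0.3701]
eef_rot: [3.141, -0.0, 1.225]
force: [-0.3, -0.8, -0.8]
grip_width: 0.0007
grip_force: 0.0
```

```bash
python3 - <<'E'
from h import *
psi=np.radians(-19.5);e=np.array([np.cos(psi),np.sin(psi),0]);z=np.array([0,0,1]);h=np.array([.5545,.0668,.052])
R,p=tcp();print(p,telemetry.get_obs()['force'])
for t in(1.15,.93,.75,.6,.45,.3,.15,0,-.04):
    q=h+.083*(-np.cos(t)*e+np.sin(t)*z)+.005*(np.sin(t)*e+np.cos(t)*z)+.199*z
    print(t,end=' ');go(q,psi+np.pi/2)
E
```

```text
[0.52325175 0.07708836 0.37010672] [-0.25278232 -0.83318021 -0.76643822]
1.15 slide [0.0007 0.0035 0.0413] spin -0.005
0.93 slide [ 0.0007 -0.0127  0.0496] spin -0.005
0.75 slide [ 0.0006 -0.0245  0.0589] spin -0.005
0.6 slide [ 0.0006 -0.0328  0.0681] spin -0.005
0.45 slide [ 0.0005 -0.0397  0.0785] spin -0.005
0.3 slide [ 0.0005 -0.045   0.0898] spin -0.005
0.15 slide [ 0.0005 -0.0485  0.1017] spin -0.005
0 slide [ 0.0005 -0.0501  0.1141] spin -0.005
-0.04 slide [ 0.0005 -0.0503  0.1174] spin -0.005
```

>>> jog_arm(
  rows=[
    {"gripper":0.0,"slide":[0.0,0.002,0.025],"spin":0.0},
    {"gripper":0.0,"slide":[0.0,-0.005,0.045],"spin":0.0},
    {"gripper":0.0,"slide":[0.0,-0.016,0.053],"spin":0.0},
    {"gripper":0.0,"slide":[0.0,-0.025,0.06],"spin":0.0},
    {"gripper":0.0,"slide":[0.0,-0.033,0.069],"spin":0.0},
    {"gripper":0.0,"slide":[0.0,-0.04,0.079],"spin":0.0},
    {"gripper":0.0,"slide":[0.0,-0.045,0.09],"spin":0.0},
    {"gripper":0.0,"slide":[0.0,-0.047,0.095],"spin":0.0},
  ],
)

```text
time_s: 5.3
ee_pos: [0.4783, 0.0935, 0.2737]
eef_rot: [-3.141, 0.0, 1.23]
force: [2.4, -0.2, 0.9]
grip_width: 0.0001
grip_force: 0.8
```

>>> jog_arm(
  rows=[
    {"gripper":0.0,"slide":[0.0,-0.002,0.007],"spin":0.0},
    {"gripper":0.0,"slide":[0.0,-0.003,0.012],"spin":0.0},
    {"gripper":0.0,"slide":[0.0,-0.003,0.016],"spin":0.0},
    {"gripper":0.0,"slide":[0.0,-0.003,0.018],"spin":0.0},
    {"gripper":0.0,"slide":[0.0,-0.003,0.019],"spin":0.0},
  ],
)

```text
time_s: 5.8
ee_pos: [0.476, 0.0945, 0.2562]
eef_rot: [-3.141, -0.0, 1.23]
force: [-8.8, -0.2, 20.1]
grip_width: 0.0003
grip_force: 10.5
```

>>> jog_arm(
  rows=[
    {"gripper":0.0,"slide":[0.0,0.0,0.0],"spin":0.0},
    {"gripper":0.0,"slide":[0.0,0.0,-0.03],"spin":0.0},
    {"gripper":0.0,"slide":[0.0,0.0,-0.08],"spin":0.0},
    {"gripper":0.0,"slide":[0.0,0.0,-0.13],"spin":0.0},
    {"gripper":0.0,"slide":[0.0,0.0,-0.17],"spin":0.0},
    {"gripper":0.0,"slide":[0.0,0.0,-0.17],"spin":0.0},
    {"gripper":0.0,"slide":[0.0,0.0,-0.17],"spin":0.0},
  ],
)

```text
time_s: 6.5
ee_pos: [0.4758, 0.0944, 0.4256]
eef_rot: [3.141, -0.0, 1.23]
force: [-0.1, 0.3, 0.2]
grip_width: 0.0006
grip_force: 0.0
```

```bash
python3 - <<'E'
from h import *
for n in('top','wrist'):
    im,d,X,K,Rw,tw=snap(n)
    hsv=cv2.cvtColor(im,cv2.COLOR_RGB2HSV)
    m=(hsv[...,0]<16)&(hsv[...,1]>170)&(hsv[...,2]>90)&(abs(X[...,0]-.51)<.08)&(abs(X[...,1]-.083)<.08)&(X[...,2]>.035)
    P=X[m]
    if len(P)>30:
        nn=np.linalg.svd(P-P.mean(0),full_matrices=False)[2][2];print(n,len(P),np.percentile(P,[2,50,98],axis=0).round(3),nn.round(2))
print(tcp())
# targets: above lock
c=np.array([.5643,-.1323]);yaw=np.radians(-3)
for z in(.42,.2375):go((*c,z),yaw)
E
```

```text
top 207 [[0.447 0.023 0.054]
 [0.507 0.068 0.059]
 [0.552 0.09  0.064]] [-0.    0.01 -1.  ]
wrist 5064 [[0.453 0.024 0.056]
 [0.52  0.072 0.058]
 [0.564 0.142 0.06 ]] [-0.  0. -1.]
(array([[ 3.34459026e-01,  9.42407174e-01, -2.42447299e-03],
       [ 9.42409710e-01, -3.34460574e-01, -2.51955534e-04],
       [-1.04833533e-03, -2.20057808e-03, -9.99997029e-01]]), array([0.47588789, 0.09435685, 0.42414612]))
slide [-0.184   0.1591  0.004 ] spin 1.282
slide [-0.1838  0.1595  0.1865] spin 1.282
```

```bash
python3 - <<'E'
from h import *
Y=np.concatenate([snap(n)[2].reshape(-1,3) for n in('side','top','wrist')])
r=np.hypot(Y[:,0]-.5643,Y[:,1]+.1323)
for z in np.arange(.14,.6,.04):
    g=(Y[:,2]>z)&(Y[:,2]<z+.04)&(r<.2);q=Y[g]
    if len(q)>5:
        i=np.argsort(r[g])[:12];print(z.round(2),len(q),r[g][i[[0,3,11]]].round(3),np.median(q[i],0).round(3))
c=(.5643,-.1323)
for z in(.42,.30,.2375):go((*c,z),1.518)
E
```

```text
Traceback (most recent call last):
IndexError: index 11 is out of bounds for axis 0 with size 7
```

```bash
python3 - <<'E'
from h import *
Y=np.concatenate([snap(n)[2].reshape(-1,3) for n in('side','top','wrist')])
r=np.hypot(Y[:,0]-.5643,Y[:,1]+.1323)
for z in np.arange(.14,.6,.04):
    g=(Y[:,2]>z)&(Y[:,2]<z+.04)&(r<.2);q=Y[g]
    if len(q)>15:
        i=np.argsort(r[g])[:12];print(z.round(2),len(q),r[g][i[[0,3,11]]].round(3),np.median(q[i],0).round(3))
c=(.5643,-.1323)
for z in(.42,.30,.2375):go((*c,z),1.518)
E
```

```text
0.18 152 [0.166 0.167 0.172] [ 0.419 -0.219  0.216]
0.22 971 [0.164 0.165 0.166] [ 0.42  -0.213  0.228]
0.26 386 [0.17  0.17  0.172] [ 0.398 -0.172  0.266]
0.3 161 [0.168 0.169 0.171] [0.537 0.035 0.332]
0.34 1697 [0.051 0.052 0.053] [ 0.611 -0.156  0.37 ]
0.38 4218 [0.055 0.055 0.056] [ 0.614 -0.158  0.384]
0.42 1964 [0.078 0.081 0.082] [ 0.638 -0.166  0.421]
0.46 1946 [0.095 0.096 0.097] [ 0.653 -0.169  0.462]
0.5 680 [0.178 0.179 0.179] [0.509 0.038 0.504]
0.54 25 [0.192 0.194 0.197] [0.471 0.038 0.541]
slide [-0.1841  0.159   0.005 ] spin -0.288
slide [-0.1841  0.1591  0.125 ] spin -0.288
slide [-0.184   0.1592  0.1875] spin -0.288
```

>>> jog_arm(
  rows=[
    {"gripper":0.075,"slide":[-0.02,0.02,0.03],"spin":-0.05},
    {"gripper":0.075,"slide":[-0.04,0.04,0.06],"spin":-0.1},
    {"gripper":0.075,"slide":[-0.06,0.06,0.085],"spin":-0.15},
    {"gripper":0.075,"slide":[-0.09,0.08,0.1],"spin":-0.2},
    {"gripper":0.075,"slide":[-0.11,0.1,0.1],"spin":-0.25},
    {"gripper":0.075,"slide":[-0.13,0.115,0.1],"spin":-0.288},
    {"gripper":0.075,"slide":[-0.145,0.125,0.1],"spin":-0.288},
    {"gripper":0.075,"slide":[-0.155,0.135,0.1],"spin":-0.288},
  ],
)

```text
time_s: 7.7
ee_pos: [0.5515, -0.0979, 0.3255]
eef_rot: [-3.141, -0.0, 1.516]
force: [-0.6, -0.7, -0.2]
grip_width: 0.0613
grip_force: 0.0
```

```bash
python3 - <<'E'
from h import *
im,d,X,K,Rw,tw=snap('side');save(im[40:300,250:560],'s2.png')
print(tcp()[1],telemetry.get_obs()['force']);c=(.5643,-.1323)
for z in(.325,.2375):go((*c,z),1.518)
E
```

```text
[ 0.55206152 -0.09894005  0.3255906 ] [-0.04805977 -2.36394806  0.10471619]
slide [-0.0326  0.0141  0.0006] spin -0.002
slide [-0.0326  0.014   0.0881] spin -0.002
```

View pics/s2.png

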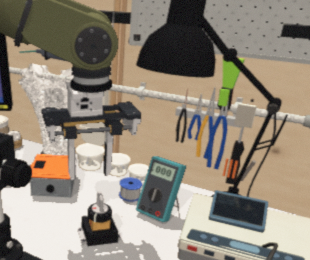

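The side view shows the gripper behind and above the padlock (the lock is at (98,215) in the crop). The lamp shade's lower rim is at (170,70), to the right of the wrist.

>>> jog_arm(
  rows=[
    {"gripper":0.075,"slide":[-0.01,0.005,0.0],"spin":0.0},
    {"gripper":0.075,"slide":[-0.018,0.008,0.0],"spin":0.0},
    {"gripper":0.075,"slide":[-0.026,0.011,0.0],"spin":0.0},
    {"gripper":0.075,"slide":[-0.0326,0.014,0.0],"spin":0.0},
    {"gripper":0.075,"slide":[-0.0326,0.014,0.0],"spin":0.0},
  ],
)

```text
time_s: 8.25
ee_pos: [0.5638, -0.1307, 0.3256]
eef_rot: [3.141, 0.0, 1.517]
force: [0.2, 0.7, -0.4]
grip_width: 0.0747
grip_force: 0.0
```

```bash
python3 - <<'E'
from h import *
im,d,X,K,Rw,tw=snap('wrist');c=(.5643,-.1323);go((*c,.2375),1.518);print(telemetry.get_obs()['grip_width'],tcp()[1])
g=(X[...,2]>.025)&(X[...,2]<.034)&(np.hypot(X[...,0]-.564,X[...,1]+.132)<.06)
print('stand',g.sum(),cv2.minAreaRect(X[g][:,:2].astype(np.float32)))
g=(X[...,2]>.05)&(X[...,2]<.11)&(np.hypot(X[...,0]-.564,X[...,1]+.132)<.03);v,u=np.where(g);print(len(v),u.min(),u.max(),v.min(),v.max(),X[g].mean(0))
if len(v):save(cv2.resize(im[max(v.min()-15,0):v.max()+15,max(u.min()-15,0):u.max()+15],(600,int(600*(v.max()-v.min()+30)/(u.max()-u.min()+30))),interpolation=cv2.INTER_CUBIC)[:600],'w3.png')
E
```

```text
slide [-0.0019  0.0008  0.088 ] spin -0.001
0.07533105830592515 [ 0.56363688 -0.13032427  0.3255471 ]
stand 2138 ((0.5637003779411316, -0.13244572281837463), (0.06364141404628754, 0.06389109045267105), 87.03264617919922)
3444 285 351 183 254 [ 0.56396028 -0.12872436  0.07281084]
```

View pics/w3.png

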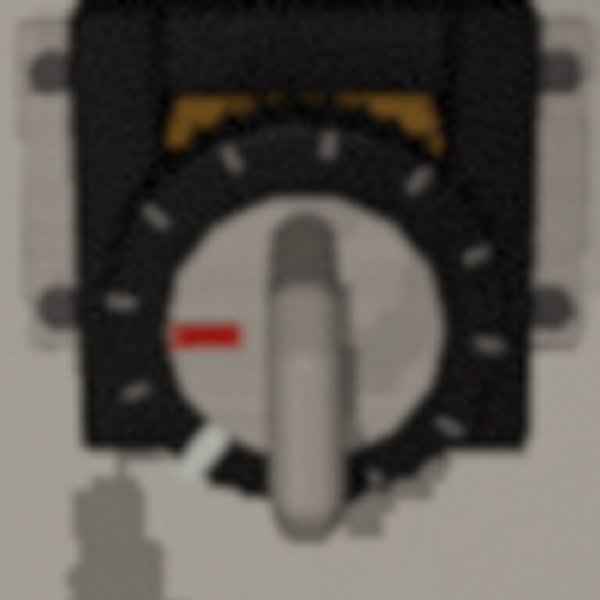

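White line at (205,450) and red mark at (205,337) around ring centre (305,320): the dial is about +52° (0.91 rad), so it needs a clockwise turn (positive spin). I'll go down, grip, turn and recheck.

>>> jog_arm(
  rows=[
    {"gripper":0.075,"slide":[-0.001,0.0005,0.03],"spin":0.0},
    {"gripper":0.075,"slide":[-0.0015,0.001,0.055],"spin":0.0},
    {"gripper":0.075,"slide":[-0.0015,0.001,0.075],"spin":0.0},
    {"gripper":0.075,"slide":[-0.0015,0.001,0.088],"spin":0.0},
    {"gripper":0.04,"slide":[-0.0015,0.001,0.088],"spin":0.0},
    {"gripper":0.04,"slide":[-0.0015,0.001,0.088],"spin":0.0},
    {"gripper":0.04,"slide":[-0.0015,0.001,0.088],"spin":0.0},
    {"gripper":0.04,"slide":[-0.0015,0.001,0.088],"spin":0.0},
  ],
  squeeze=25,
)

```text
time_s: 9.1
ee_pos: [0.5646, -0.1317, 0.2387]
eef_rot: [3.14, 0.0, 1.518]
force: [-1.2, 1.5, 4.8]
grip_width: 0.0486
grip_force: 25.0
```

>>> jog_arm(
  rows=[
    {"gripper":0.04,"slide":[0.0,0.0,0.0],"spin":0.14},
    {"gripper":0.04,"slide":[0.0,0.0,0.0],"spin":0.28},
    {"gripper":0.04,"slide":[0.0,0.0,0.0],"spin":0.42},
    {"gripper":0.04,"slide":[0.0,0.0,0.0],"spin":0.56},
    {"gripper":0.04,"slide":[0.0,0.0,0.0],"spin":0.7},
    {"gripper":0.04,"slide":[0.0,0.0,0.0],"spin":0.82},
    {"gripper":0.04,"slide":[0.0,0.0,0.0],"spin":0.92},
    {"gripper":0.04,"slide":[0.0,0.0,0.0],"spin":0.92},
  ],
)

```text
time_s: 9.9
ee_pos: [0.5648, -0.132, 0.2387]
eef_rot: [3.139, -0.001, 0.596]
force: [0.5, -4.6, 4.1]
grip_width: 0.0486
grip_force: 25.0
```

>>> jog_arm(
  rows=[
    {"gripper":0.04,"slide":[0.0,0.0,0.0],"spin":0.0},
    {"gripper":0.075,"slide":[0.0,0.0,0.0],"spin":0.0},
    {"gripper":0.075,"slide":[0.0,0.0,0.0],"spin":0.0},
    {"gripper":0.075,"slide":[0.0,0.0,0.0],"spin":0.0},
    {"gripper":0.075,"slide":[0.0,0.0,-0.03],"spin":0.0},
    {"gripper":0.075,"slide":[0.0,0.0,-0.06],"spin":0.0},
    {"gripper":0.075,"slide":[0.0,0.0,-0.088],"spin":0.0},
    {"gripper":0.075,"slide":[0.0,0.0,-0.088],"spin":0.0},
  ],
)

```text
time_s: 10.7
ee_pos: [0.5649, -0.1317, 0.3293]
eef_rot: [3.137, -0.004, 0.599]
force: [0.0, 0.1, -0.1]
grip_width: 0.0745
grip_force: 0.0
```

```bash
python3 - <<'E'
from h import *
snap('wrist');im,d,X,K,Rw,tw=snap('wrist');print(tcp()[1],telemetry.get_obs()['eef_rot'])
g=(X[...,2]>.05)&(X[...,2]<.11)&(np.hypot(X[...,0]-.564,X[...,1]+.132)<.03);v,u=np.where(g)
a,b=max(v.min()-15,0),max(u.min()-15,0);k=6;print(a,b)
save(cv2.resize(im[a:v.max()+15,b:u.max()+15],None,fx=k,fy=k,interpolation=cv2.INTER_CUBIC)[:600,:800],'w4.png')
E
```

```text
[ 0.56439912 -0.13155607  0.32555599] [ 3.14153037e+00 -2.43052242e-04  5.98413365e-01]
167 270
```

View pics/w4.png

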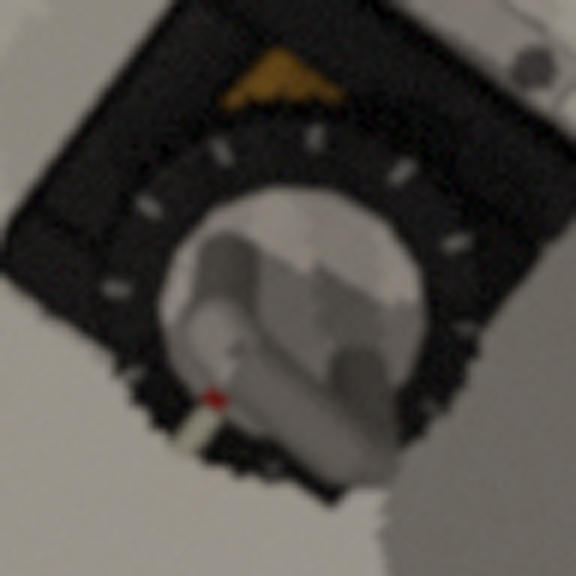

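```bash
python3 - <<'E'
from h import *
im,d,X,K,Rw,tw=snap('wrist')
f=lambda a,b,z:ray(270+(a+.5)/6-.5,167+(b+.5)/6-.5,z,K,Rw,tw)[:2]
zr=.0125+.053;zc=.0695
pr=[((117,288),(467,328)),((150,205),(432,408)),((315,137),(272,470))]
c=np.mean([(f(*a,zr)+f(*b,zr))/2 for a,b in pr],0);print(c)
for n,p,z in(('white',(195,430),zr),('red',(215,398),zc),('w-in',(210,408),zr),('w-out',(178,445),zr)):
    r=f(*p,z)-c;print(n,np.degrees(np.arctan2(r[1],r[0]))%360,np.hypot(*r))
go((*[.5645,-.1322],.28),1.518)
crop=im[167:270,270:370];hs=cv2.cvtColor(crop,cv2.COLOR_RGB2HSV)
v,u=np.where(((hs[...,0]<8)|(hs[...,0]>172))&(hs[...,1]>130)&(hs[...,2]>70));P=np.array([ray(270+a,167+b,zc,K,Rw,tw)[:2]-c for a,b in zip(u,v)])
print('redpix',len(P),np.degrees(np.arctan2(P[:,1],P[:,0]))%360,np.hypot(P[:,0],P[:,1]).round(4))
E
```

```text
[ 0.56341955 -0.13281466]
white 177.05283362589086 0.020663134905095745
red 171.57430744099145 0.01435816635606613
w-in 176.16396817688647 0.01709294586002773
w-out 175.8192248008827 0.023642337229382793
slide [-0.0002  0.0007  0.0447] spin -0.92
redpix 7 [170.85136295 170.84899001 173.062461   175.4365943  177.98045443
 175.0946924  177.43379408] [0.0135 0.0146 0.0141 0.0136 0.0132 0.0147 0.0143]
```

The white line at (195,430) is now in line with the red mark at (215,398): both at about 177° in the world, so the dial is at 0 within a couple of degrees. Next is the shackle.

>>> jog_arm(
  rows=[
    {"gripper":0.04,"slide":[0.0,0.0,0.0],"spin":-0.14},
    {"gripper":0.04,"slide":[0.0,0.0,0.0],"spin":-0.28},
    {"gripper":0.04,"slide":[0.0,0.0,0.0],"spin":-0.42},
    {"gripper":0.04,"slide":[0.0,0.0,0.0],"spin":-0.56},
    {"gripper":0.04,"slide":[0.0,0.0,0.0],"spin":-0.7},
    {"gripper":0.04,"slide":[0.0,0.0,0.0],"spin":-0.84},
    {"gripper":0.04,"slide":[0.0,0.0,0.0],"spin":-0.92},
    {"gripper":0.04,"slide":[0.0,0.0,0.0],"spin":-0.92},
  ],
)

```text
time_s: 11.65
ee_pos: [0.5644, -0.1317, 0.3242]
eef_rot: [-3.139, -0.001, 1.519]
force: [0.1, -1.2, -1.0]
grip_width: 0.0398
grip_force: 0.0
```

>>> jog_arm(
  rows=[
    {"gripper":0.04,"slide":[0.0,0.0,0.02],"spin":0.0},
    {"gripper":0.04,"slide":[0.0,0.0,0.037],"spin":0.0},
    {"gripper":0.04,"slide":[0.0,0.0,0.0455],"spin":0.0},
    {"gripper":0.04,"slide":[0.0,0.0,0.0455],"spin":0.0},
    {"gripper":0.0,"slide":[0.0,0.0,0.0455],"spin":0.0},
    {"gripper":0.0,"slide":[0.0,0.0,0.0455],"spin":0.0},
    {"gripper":0.0,"slide":[0.0,0.0,0.0455],"spin":0.0},
    {"gripper":0.0,"slide":[0.0,0.0,0.0455],"spin":0.0},
  ],
  squeeze=45,
)

```text
time_s: 12.45
ee_pos: [0.5645, -0.1317, 0.2806]
eef_rot: [3.141, 0.0, 1.518]
force: [0.1, 0.8, 0.1]
grip_width: 0.0112
grip_force: 0.0
```

>>> jog_arm(
  rows=[
    {"gripper":0.0,"slide":[0.0,0.0,0.0],"spin":0.0},
    {"gripper":0.0,"slide":[0.0,0.0,-0.003],"spin":0.0},
    {"gripper":0.0,"slide":[0.0,0.0,-0.006],"spin":0.0},
    {"gripper":0.0,"slide":[0.0,0.0,-0.009],"spin":0.0},
    {"gripper":0.0,"slide":[0.0,0.0,-0.012],"spin":0.0},
    {"gripper":0.0,"slide":[0.0,0.0,-0.012],"spin":0.0},
    {"gripper":0.0,"slide":[0.0,0.0,-0.012],"spin":0.0},
  ],
)

```text
time_s: 13.15
ee_pos: [0.5645, -0.1317, 0.2922]
eef_rot: [3.141, 0.0, 1.518]
force: [1.1, -0.7, -0.0]
grip_width: 0.0067
grip_force: 44.8
```

>>> jog_arm(
  rows=[
    {"gripper":0.0,"slide":[0.0,0.0,-0.003],"spin":0.0},
    {"gripper":0.0,"slide":[0.0,0.0,-0.007],"spin":0.0},
    {"gripper":0.0,"slide":[0.0,0.0,-0.01],"spin":0.0},
    {"gripper":0.0,"slide":[0.0,0.0,-0.01],"spin":0.0},
    {"gripper":0.0,"slide":[0.0,0.0,-0.01],"spin":0.0},
  ],
)

```text
time_s: 13.65
ee_pos: [0.5644, -0.1316, 0.302]
eef_rot: [-3.141, -0.0, 1.518]
force: [0.2, 0.3, -4.4]
grip_width: 0.0066
grip_force: 44.8
```

```bash
python3 - <<'E'
from h import *
for i in range(3):
    im,d,X,K,Rw,tw=snap('side');o=telemetry.get_obs();print(o['force'].round(2) if hasattr(o['force'],'round') else o['force'],o['grip_width'],o['ee_pos'])
P=np.linalg.solve(Rw,np.array([.564,-.132,.07])-tw);u,v=(K@P)[:2]/P[2];u,v=int(u),int(v);print(u,v)
save(cv2.resize(im[v-50:v+35,u-45:u+45],None,fx=6,fy=6,interpolation=cv2.INTER_CUBIC),'s3.png')
E
```

```text
[-1.28  0.88 -4.25] 0.007156342903691067 [ 0.56442152 -0.13163497  0.30186227]
[-0.84  0.46 -3.94] 0.006952852749162709 [ 0.56443569 -0.13167855  0.30188043]
[-0.27 -0.11 -3.43] 0.006580812879231835 [ 0.56444679 -0.13167139  0.30189869]
349 246
```

View pics/s3.png

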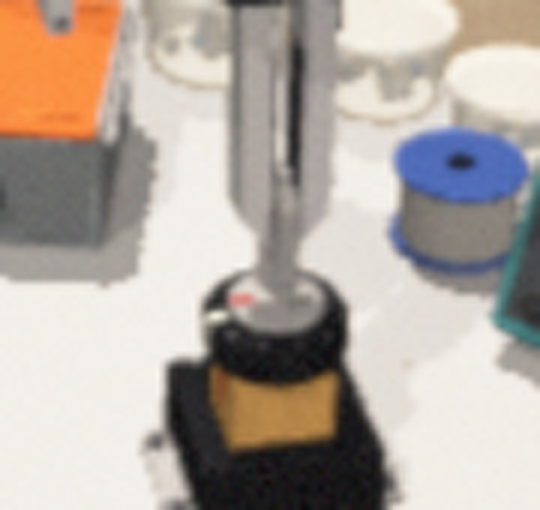

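Measured pull is about 4 N, the lock's weight, so the shackle is at its stop. The picture also shows the white line beside the red mark on the lock at (230,300), so the dial hasn't moved. I'll lift it clear of the stand and carry it to the box.

>>> jog_arm(
  rows=[
    {"gripper":0.0,"slide":[0.0,0.0,-0.006],"spin":0.0},
    {"gripper":0.0,"slide":[0.0,0.0,-0.014],"spin":0.0},
    {"gripper":0.0,"slide":[0.0,0.0,-0.024],"spin":0.0},
    {"gripper":0.0,"slide":[0.0,0.0,-0.034],"spin":0.0},
    {"gripper":0.0,"slide":[0.006,-0.002,-0.039],"spin":0.0},
    {"gripper":0.0,"slide":[0.016,-0.005,-0.04],"spin":0.0},
    {"gripper":0.0,"slide":[0.03,-0.01,-0.04],"spin":0.0},
    {"gripper":0.0,"slide":[0.048,-0.016,-0.045],"spin":0.0},
  ],
)

```text
time_s: 14.6
ee_pos: [0.5505, -0.0816, 0.3463]
eef_rot: [-3.14, -0.0, 1.518]
force: [0.7, 0.8, -4.6]
grip_width: 0.0067
grip_force: 44.8
```

>>> jog_arm(
  rows=[
    {"gripper":0.0,"slide":[0.02,-0.006,-0.01],"spin":0.0},
    {"gripper":0.0,"slide":[0.042,-0.013,-0.025],"spin":0.0},
    {"gripper":0.0,"slide":[0.065,-0.02,-0.04],"spin":0.0},
    {"gripper":0.0,"slide":[0.09,-0.028,-0.055],"spin":0.0},
    {"gripper":0.0,"slide":[0.115,-0.036,-0.065],"spin":0.0},
    {"gripper":0.0,"slide":[0.137,-0.043,-0.065],"spin":0.0},
    {"gripper":0.0,"slide":[0.153,-0.048,-0.065],"spin":0.0},
    {"gripper":0.0,"slide":[0.163,-0.05,-0.065],"spin":0.0},
  ],
)

```text
time_s: 15.4
ee_pos: [0.5087, 0.0846, 0.4123]
eef_rot: [-3.141, -0.0, 1.52]
force: [0.7, -0.1, -4.0]
grip_width: 0.0067
grip_force: 45.1
```

>>> jog_arm(
  rows=[
    {"gripper":0.0,"slide":[0.0,0.0,0.0],"spin":0.0},
    {"gripper":0.0,"slide":[0.0,0.0,0.0],"spin":0.0},
    {"gripper":0.0,"slide":[0.0,0.0,0.0],"spin":0.0},
    {"gripper":0.0,"slide":[0.0,0.0,0.0],"spin":0.0},
    {"gripper":0.0,"slide":[0.0,0.0,0.0],"spin":0.0},
    {"gripper":0.0,"slide":[0.0,0.0,0.0],"spin":0.0},
    {"gripper":0.0,"slide":[0.0,0.0,0.0],"spin":0.0},
    {"gripper":0.0,"slide":[0.0,0.0,0.0],"spin":0.0},
  ],
)

```text
time_s: 16.2
ee_pos: [0.5098, 0.0825, 0.4121]
eef_rot: [-3.142, -0.0, 1.518]
force: [-0.1, 0.5, -5.0]
grip_width: 0.0065
grip_force: 45.2
```

```bash
python3 - <<'E'
from h import *
im,d,X,K,Rw,tw=snap('side');o=telemetry.get_obs();print(o['time_s'],o['force'],o['grip_width'],o['grip_force'],o['ee_pos'])
save(cv2.resize(im[120:280,230:400],None,fx=3.5,fy=3.5,interpolation=cv2.INTER_CUBIC),'s4.png')
im,d,X,K,Rw,tw=snap('wrist');hsv=cv2.cvtColor(im,cv2.COLOR_RGB2HSV)
m=(hsv[...,0]<16)&(hsv[...,1]>170)&(hsv[...,2]>90)&(abs(X[...,0]-.51)<.08)&(abs(X[...,1]-.083)<.08)&(X[...,2]<.1);print(m.sum(),np.percentile(X[m],[2,50,98],axis=0).round(3))
E
```

```text
16.25 [ 0.1979929   0.29762387 -3.47760157] 0.006785430496036666 45.1895990408957 [0.50978865 0.08246184 0.41216982]
2104 [[0.452 0.05  0.056]
 [0.542 0.109 0.058]
 [0.567 0.146 0.06 ]]
```

View pics/s4.png

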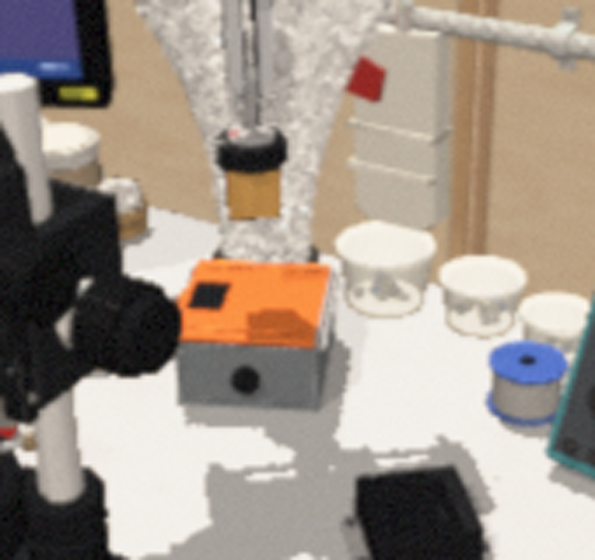

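The padlock hangs upright and open at (252,175), above the shut box at (255,320), and it's clear of everything. Handing in.

```bash
python3 -c "
from station import workorder
print(workorder.hand_in())"
```

```text
the job is handed in; nothing more can be done
None
```

The job is handed in: the cover is latched shut, the dial is at its mark, and the padlock, its shackle pulled up to the stop, is held upright and still over the box; the hand-in call gave no verdict.

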